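# Set the discharge dial to its marker and start the test

### The arm

A 6-joint arm with a two-finger parallel gripper is mounted at the origin on the work surface. World frame = base frame: x ahead of the robot, y to its left, z up, the work surface at z = 0. Lengths are in m, angles in rad, forces in N, time in s.
With the tool pointing down it reaches from about 0.25 to 0.775 m from the base axis. Payload 4 kg.
Tool frame: the origin (TCP) lies at the centre of the arm's flange, where the gripper is bolted on; the fingertips stand 199 mm ahead of it and the grasp point (between the pads) lies 180 mm ahead of it (robot.tcp_to_tips is the distance from the TCP to the fingertips, in m); z points along the fingers, y is the line along which they close (so a half turn about z gives the same grasp; the last joint's range is limited). The gripper opens to 94 mm and grips with 3 to 60 N. Pads are 16 mm wide; open, the fingers measure 119 mm over their backs; the gripper's body (75 mm by 177 mm) begins 78 mm behind the grasp point.
Start: joints at [-1.218, 0.087, 1.371, -0, 1.684, -0.103], TCP at [0.242, -0.494, 0.405] pointing down, gripper open.
Joint ranges: [-3.1, 3.1], [-0.76, 2.03], [0.27, 2.55], [-1.08, 4.22], [0.17, 2.65], [-2.57, 2.57]. Speed limits (rad/s): [2.79, 2.79, 3.14, 3.14, 3.14, 3.14].

### API

Orientations are given as [roll, pitch, yaw] about the fixed x, y, z axes, in that order (R = Rz(yaw) Ry(pitch) Rx(roll)).
In Python, from bench import telemetry, snapshot, ticket, robot gives the robot as it stands.
- The arm moves only by the tool apply_moves, never from a script. Its argument "moves" is a list that holds one entry, the list of rows, each a list of 5 numbers: the shift along the tool's x, y, z in units of 50 mm (1.0 is 50 mm), then the turn about the tool's z in units of 10 degrees (1.0 is 10 degrees), then the closure, from 0 (fully open) to 1 (shut). A call has 1 to 10 rows; each row is the pose to reach, as a shift and turn from the pose commanded when the call began, along the tool's axes at that moment; what a row does not reach only later rows make up. A row lasts 1/8 s, in which the tool goes at most 62.5 mm and 10.7 degrees, less where a joint would pass 70% of its speed; a pose out of reach is approached as far as the arm can. A call with a gripper value outside its range is refused whole. The fingers move at their own pace and stop on an object; the grip force is fixed at half the most. Time passes only in rows, so rows that repeat a pose let the fingers close. It gives the time, the measured TCP pose, the force, the opening and the grip force at its end, in the units of the state.
- telemetry.get_obs(): the state, without advancing time (a new reading comes with each control period).
- snapshot(name): name is "scene" or "side" or "wrist"; returns a dict with "image" (420x560x3 uint8, red, green, blue), "fovy" (degrees; the focal length in pixels is half the picture's height over the tangent of half this angle, whatever the lens; pixels are square), "cx", "cy" (the principal point, pixels), "D" ([k1, k2, p1, p2, k3] as OpenCV has them; the pictures are not rectified), "R" (3x3) and "t" (3): a world point X has camera coordinates R X + t. Camera axes: x right, y down, z forward; pixel columns grow to the right and rows downward; lengths in m; the calibration is good to about 2 mm. A picture is of the moment at which its call begins. There is no depth.
- ticket.close_job(): hands the job in; it is judged then, once.
The state is a dict: "time": time; "joint_positions": joint angles; "qvel": joint speeds; "joint_torque": joint torques, N m; "tool_pos": TCP position; "ee_rot": TCP orientation; "wrist_force": force on the tool from outside, world axes, zero at the start; "wrist_torque": the same for the moment, N m; "width": finger opening in m; "finger_force": force on a finger pad.
Only numpy, scipy, OpenCV 4.12 (cv2) and the standard library are available. Lean on these libraries where they do the work, as an engineer would, in place of code of your own. Each camera call takes 0.05 s, during which the arm holds its last target. There are 200 camera calls.

### The job

Turn the red dial on the black discharge unit clockwise until its white pointer points at the blue marker, without shifting the marker. Only then press the green button on the start box all the way down and let it spring back. Leave the meter, the screwdriver and the battery cell where they lie.

Things in the scene. Friction and masses are not known exactly. Their poses are not given: they have to be found in the camera images.
- unit: The discharge unit: a black case 220 mm (its x) by 200 mm (its y), flat top 90 mm above the bench, fixed to the bench at varying place and yaw. Origin at the centre of its underside, z up. The dial's axis stands 22 mm from the centre towards -x; the pointer points to -x at dial value 0.
- dial_grip (a point): Point on the dial's upright axis at the height to grip it, 33.5 mm above the case's top. The dial: a black skirt disc 72 mm across, its top 24 mm below this point, with a red upright grip bar through the axis, 66 mm long, 16 mm wide, 38 mm high, its top 14 mm above this point. This point does not turn with the dial.
- pointer (a point): The pointing end of the red bar: the end that bears a white stripe (on the top from the axis to that end, and down the end face). This point is 40 mm from the dial's axis (7 mm beyond the end face), at the grip height, and turns with the dial.
- marker_tip (a point): Inner tip of the blue marker, 40 mm from the dial's axis. The marker is a block 24 mm long (radially, 40 to 64 mm from the axis), 10 mm wide, 6 mm high, just outside the dial's skirt, its top 26 mm below the grip point. It stands on a flat aluminium ring that could turn about the dial's axis, with friction; it must stay where it is.
- dial (a joint): Dial angle in rad, growing clockwise as seen from above; stops at 0 and 4.71. Turns with light even friction (about 0.06 N m), no clicks, and stays where it is left. It starts between 0 and 0.7. The pointer is on the marker when this equals joint marker.
- marker (a joint): Marker angle in rad, about the same axis, same zero and same sense as the dial; drawn between 1.4 and 3.2 at the start.
- start_top (a point): Centre of the top face of the round green push button, 40 mm across, in a black housing on the grey start box with a yellow top plate (90 x 80 mm, 50 mm high, fixed to the bench, to the left or the right of the discharge unit). Site z is up. It is pressed straight down.
- start (a joint): Button travel in m: 0 released, 0.006 fully down (spring, 5 N when fully down).
- meter_mid (a point): Centre of the loose hand meter: orange case 150 x 78 mm, 36 mm high, long along its x. To be left alone. It lies at the side of the unit opposite to the start box.
- cell_mid (a point): Centre of the loose flat battery cell: blue wrapped case with two metal terminal tabs at one end, 100 x 150 mm, 26 mm thick, beyond the unit. To be left alone.
- driver_grip (a point): Handle of the loose screwdriver, yellow handle, 180 mm long, lying beside the cell, beyond the unit. To be left alone.
Mind the look-alikes: they are no part of the job. Of the things like the part that bears start_top, leave any that is orange; of the rest the smaller one is meant.

How it is judged:
On the way, in this order (a step that is already met when the one before it is completed fails the run):
1. the dial's pointer is on the blue marker (horizontal distance between pointer and marker_tip below 0.0045 m), for 0.3 s.
2. the green button is pressed fully down with the pointer on the marker (horizontal distance between pointer and marker_tip below 0.0045 m and value of joint start above 0.0048 m), for 0.05 s.
At the end, for the whole second after the job is handed in: The pointer is within 4.5 mm (6.4 degrees) of the marker's tip and at rest, the marker has stayed within 5 mm of its place, and the green button has been pressed and is up again (horizontal distance between pointer and marker_tip below 0.0045 m and distance of marker_tip from where it was at the start of the episode below 0.005 m and velocity of joint dial between -0.05 and 0.05 rad/s and value of joint start below 0.0015 m); the robot touches nothing.
It fails at once if the green button is pressed while the pointer is not on the marker (value of joint start above 0.003 m and not (horizontal distance between pointer and marker_tip below 0.0045 m)).
It fails at once if the blue marker is shifted by more than 5 mm (distance of marker_tip from where it was at the start of the episode above 0.005 m).
It fails at once if the meter, the cell or the screwdriver is moved by more than 30 mm (distance of any of meter_mid, cell_mid, driver_grip from where it was at the start of the episode above 0.03 m).
It also fails if it takes over 62 s, if anything falls off the work surface, if the arm or the gripper's body presses on something with over 40 N, if the wrist force passes 120 N, or if a joint passes its speed limit or range.

## Working session

There is one attempt and no reset: what is moved stays moved. The work goes in short steps, Python scripts to look and compute and a tool call to move; the robot and the scene stay as the last step left them, time stands still between calls to the robot, and variables do not carry over. Pictures are saved under pics/ and viewed, at most 10 in all, crops included, and the job is handed in when it is done.

Besides the shell and the picture viewer there is one more tool, called after ">>>" as name(argument=value, ...), one argument or row to a line, values as JSON. apply_moves: Moves the arm, as the interface text tells. Its arguments: {"type":"object","properties":{"moves":{"type":"array","items":{"type":"array","items":{"type":"array","items":{"type":"number"}}}}},"required":["moves"]}

```bash
mkdir -p pics
cat > h.py <<'E'
import numpy as np, cv2
from bench import telemetry, snapshot, ticket, robot
def K(s):
    f=s["image"].shape[0]/2/np.tan(np.radians(s["fovy"])/2)
    return np.array([[f,0,s["cx"]],[0,f,s["cy"]],[0,0,1.]])
def save(s,n): cv2.imwrite("pics/"+n,cv2.cvtColor(s["image"],cv2.COLOR_RGB2BGR))
def world(s,px,z):
    u=cv2.undistortPoints(np.array(px,float).reshape(-1,1,2),K(s),np.array(s["D"])).reshape(-1,2)
    R=np.array(s["R"]);c=-R.T@np.array(s["t"])
    d=np.c_[u,np.ones(len(u))]@R
    return c+d*((z-c[2])/d[:,2])[:,None]
def proj(s,X):
    return cv2.projectPoints(np.array(X,float).reshape(-1,1,3),cv2.Rodrigues(np.array(s["R"]))[0],np.array(s["t"]),K(s),np.array(s["D"]))[0].reshape(-1,2)
E
python3 - <<'E'
from h import *
import pickle
S={}
for n in("scene","side","wrist"):
    S[n]=snapshot(n); save(S[n],n+"0.png"); s=S[n]; print(n,s["fovy"],-np.array(s["R"]).T@s["t"])
pickle.dump(S,open("s0.pkl","wb"))
print(telemetry.get_obs())
E
```

```text
scene 46.99251083968867 [ 1.26018156 -0.07968806  1.24782109]
side 51.67404435416713 [ 0.51530778 -0.71746997  0.83965   ]
wrist 58.31101898170924 [ 0.30093318 -0.46478382  0.3835701 ]
{'time': 0.15, 'joint_positions': array([-1.21810013e+00,  8.77790081e-02,  1.37188436e+00, -8.74360861e-06,
        1.68362096e+00, -1.03111202e-01]), 'qvel': array([ 8.17382732e-04, -1.30363594e-03, -4.50753047e-03, -9.55677235e-05,
       -6.23378326e-04,  1.75526322e-04]), 'joint_torque': array([ 1.16012885e-03, -3.40644693e+01, -3.02792394e+01,  7.17334868e-02,
        3.04958399e-02, -1.10922763e-04]), 'tool_pos': array([ 0.2420614 , -0.49376986,  0.40378772]), 'ee_rot': array([-3.13990907e+00, -1.65478022e-04,  4.55806283e-01]), 'wrist_force': array([ 0.22159644,  0.02337295, -0.35994   ]), 'wrist_torque': array([-0.02198304, -0.06435696, -0.02670916]), 'finger_force': 0.0, 'width': 0.0941483629049702}
```

View pics/scene0.png

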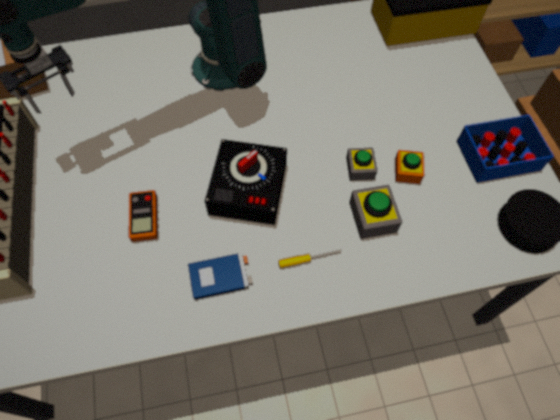

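View pics/side0.png

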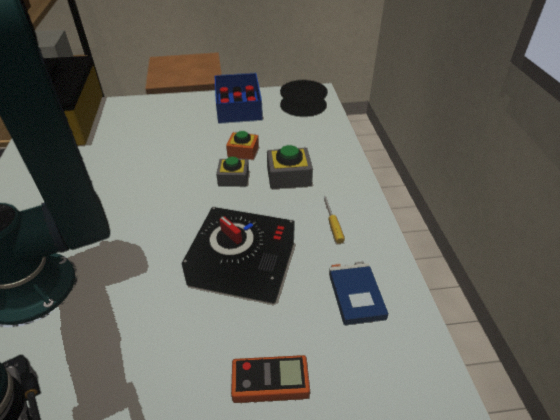

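Scene view: the dial is at (248,166), with the unit around it. There are three possible buttons: small grey/yellow at (363,158), orange at (411,161) and large grey/yellow at (378,204). By the description I choose the small grey one at (363,158). Next is a close crop to check it.

Run:
```python
from h import *
import pickle
S=pickle.load(open("s0.pkl","rb"))
b=lambda n,y0,y1,x0,x1,k:cv2.resize(cv2.cvtColor(S[n]["image"][y0:y1,x0:x1],cv2.COLOR_RGB2BGR),None,fx=k,fy=k,interpolation=cv2.INTER_CUBIC)
# left: dial scene (x200-300,y130-230) x4 ; right: side dial (175-305,200-300); bottom: buttons
A=np.zeros((600,800,3),np.uint8)
A[:400,:400]=b("scene",130,230,200,300,4)
A[:400,400:]=b("side",200,300,190,290,4)
A[400:600,:400]=b("scene",130,230,330,530,2)
A[400:600,400:]=b("side",120,220,200,400,2)
cv2.imwrite("pics/crop1.png",A)
```

```text
(no output)
```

View pics/crop1.png

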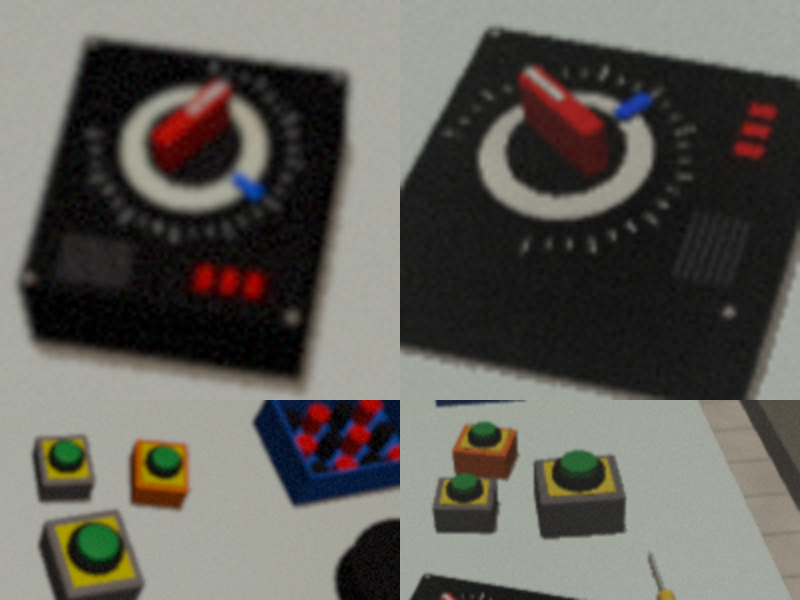

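The crop confirms the small grey box with the yellow plate, at scene (363,158) and side (232,164). The white stripe end is at scene (254,152) and the blue marker is at (262,177). Now coarse positions.

Run:
```python
from h import *
import pickle
S=pickle.load(open("s0.pkl","rb")); a,b=S["scene"],S["side"]
np.set_printoptions(precision=4,suppress=True)
print("corners sc",world(a,[(222.5,140.5),(286.7,148.7),(207,200)],.09)[:,:2])
print("ring c sc",world(a,[(248.5,167.3)],.0925)[:,:2],"sd",world(b,[(231.5,238.5)],.0925)[:,:2])
print("marker sc",world(a,[(262.1,176.7)],.0975)[:,:2],"sd",world(b,[(248.5,226.5)],.0975)[:,:2])
print("stripe sc in,out",world(a,[(248.5,156.5),(255.5,151)],.1375)[:,:2])
print("start sc",world(a,[(363.2,157)],.07)[:,:2],"sd",world(b,[(232,161)],.07)[:,:2])
w=S["wrist"]
T=np.array([.24206,-.49377,.40379]);print("cam axes world",np.array(w["R"]))
```

```text
corners sc [[ 0.386  -0.0503]
 [ 0.4539  0.1294]
 [ 0.5778 -0.1235]]
ring c sc [[0.4969 0.0078]] sd [[0.4928 0.0076]]
marker sc [[0.5392 0.0391]] sd [[0.536  0.0378]]
stripe sc in,out [[0.4912 0.0108]
 [0.4768 0.0334]]
start sc [[0.5153 0.3484]] sd [[0.5095 0.3511]]
cam axes world [[ 0.4395 -0.8982 -0.0014]
 [-0.8745 -0.4282  0.2278]
 [-0.2052 -0.0989 -0.9737]]
```

>>> apply_moves(
  moves=[
    [[0.9,-0.68,0,-1,0],[1.8,-1.36,0,-2,0],[2.7,-2.04,0,-3,0],[3.6,-2.72,0,-4,0],[4.5,-3.4,0,-5,0],[5.4,-4.08,0,-6,0],[6.3,-4.76,0,-7,0],[7.2,-5.43,0,-8,0],[8.1,-6.1,0,-9,0],[8.96,-6.79,0,-9.9,0]],
  ],
)

```text
time: 1.4
tool_pos: [0.4954, 0.01, 0.4044]
ee_rot: [-3.141, 0.0, 2.189]
wrist_force: [-0.1, -0.1, -0.4]
width: 0.0939
finger_force: 0.0
```

>>> apply_moves(
  moves=[
    [[0,0,0,0,0],[0,0,0,0,0],[0,0,0,0,0],[0,0,0,0,0]],
  ],
)

```text
time: 1.9
tool_pos: [0.4946, 0.007, 0.4048]
ee_rot: [3.142, 0.0, 2.181]
wrist_force: [-0.7, 0.1, 0.5]
width: 0.0941
finger_force: 0.0
```

Run:
```python
from h import *
import pickle
s=snapshot("wrist"); save(s,"w1.png"); pickle.dump(s,open("w1.pkl","wb"))
o=telemetry.get_obs(); print(o["time"],o["tool_pos"],np.degrees(o["ee_rot"]),o["joint_positions"],o["wrist_force"])
print(proj(s,[[.495,.0077,.0995],[.537,.0385,.0975]]))
```

```text
1.95 [0.49464084 0.00713279 0.4048147 ] [1.79992239e+02 1.72071552e-02 1.24986773e+02] [-1.00203643e-01 -3.66421354e-02  1.49709334e+00 -1.40055895e-04
  1.68084285e+00 -7.10853454e-01] [-0.17067275  1.18514563 -0.01781507]
[[286.79452184 205.44836898]
 [353.36816629 203.37847352]]
```

View pics/w1.png

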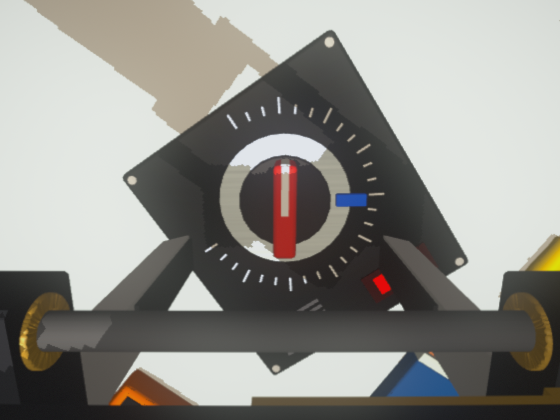

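The wrist view shows the bar upright in the picture with its white end up at (285,165), its foot at (285,256), and the marker at (351,200). I'll refine these by segmentation.

```bash
cat > m.py <<'E'
from h import *
def meas(s,c0,show=True):
    im=s["image"].astype(int); r,g,b=im[...,0],im[...,1],im[...,2]
    yy,xx=np.mgrid[:420,:560]; p=proj(s,[[*c0,.1]])[0]; near=np.hypot(xx-p[0],yy-p[1])<90
    out={}
    bl=near&(b>120)&(b>r+50); v,u=np.nonzero(bl)
    bw=world(s,np.c_[u,v],.0975)[:,:2]; out["marker"]=np.array(cv2.minAreaRect(bw.astype(np.float32))[0]); 
    rd=near&(r>110)&(r>g+60); v,u=np.nonzero(rd)
    rw=world(s,np.c_[u,v],.1375)[:,:2]; out["bar"]=cv2.minAreaRect((rw*1000).astype(np.float32))
    # ring: bright pixels outer contour
    rg=near&(np.hypot(xx-p[0],yy-p[1])<74)&(im.min(-1)>85); 
    k=cv2.morphologyEx(rg.astype(np.uint8),cv2.MORPH_OPEN,np.ones((5,5)))
    cs=max(cv2.findContours(k,cv2.RETR_EXTERNAL,cv2.CHAIN_APPROX_NONE)[0],key=cv2.contourArea)
    h=cv2.convexHull(cs).reshape(-1,2).astype(float)
    W=world(s,h,.0925)[:,:2]
    A=np.c_[2*W,np.ones(len(W))]; q=np.linalg.lstsq(A,(W**2).sum(1),rcond=None)[0]
    out["ring"]=(q[:2],np.sqrt(q[2]+q[:2]@q[:2]))
    return out
E
python3 - <<'E'
from m import *
import pickle
s=pickle.load(open("w1.pkl","rb")); o=meas(s,(.495,.0077)); print(o)
c=o["ring"][0]; d=o["marker"]-c; print("marker r,ang",np.hypot(*d),np.degrees(np.arctan2(d[1],d[0])))
st=world(s,[(285,164),(285,215),(285,257)],.1375)[:,:2]; print(st, np.degrees(np.arctan2(*(st[0]-st[2])[::-1])),"mid",(st[0]+st[2])/2)
cor=world(s,[(331,42),(131,180),(276,369),(460,261)],.09)[:,:2]; print("screws",cor,cor.mean(0)); d=cor[0]-cor[1];print(np.degrees(np.arctan2(d[1],d[0])),np.linalg.norm(d),np.linalg.norm(cor[2]-cor[1]))
E
```

```text
{'marker': array([0.53376222, 0.03951214]), 'bar': ((491.5188903808594, 10.064985275268555), (15.21120834350586, 64.1407470703125), 35.17014694213867), 'ring': (array([0.49159351, 0.00931638]), np.float64(0.05207486096685399))}
marker r,ang 0.05186504935213929 35.60532669034516
[[ 0.4729596   0.03699336]
 [ 0.49274114  0.00863923]
 [ 0.51000961 -0.0161131 ]] 124.90176907529171 mid [0.4914846  0.01044013]
screws [[ 0.45252251  0.12487124]
 [ 0.3831635  -0.04781348]
 [ 0.5745753  -0.12294592]
 [ 0.64207951  0.04974051]] [0.51308521 0.00096309]
68.11708353983467 0.18609322184848598 0.20562918169211608
```

>>> apply_moves(
  moves=[
    [[0.07,-0.02,0.4,0,0],[0.07,-0.02,0.8,0,0],[0.07,-0.02,1.2,0,0],[0.07,-0.02,1.6,0,0],[0.07,-0.02,1.95,0,0],[0.07,-0.02,1.95,0,0],[0.07,-0.02,1.95,0,0]],
  ],
)

```text
time: 2.82
tool_pos: [0.4923, 0.0103, 0.3079]
ee_rot: [3.141, 0.001, 2.183]
wrist_force: [-0.4, 0.2, -1.0]
width: 0.0942
finger_force: 0.0
```

>>> apply_moves(
  moves=[
    [[0,0,0,0,0.5],[0,0,0,0,0.8],[0,0,0,0,1],[0,0,0,0,1],[0,0,0,0,1],[0,0,0,0,1],[0,0,0,0,1],[0,0,0,0,1]],
  ],
)

```text
time: 3.82
tool_pos: [0.4921, 0.0104, 0.3072]
ee_rot: [-3.141, 0.0, 2.184]
wrist_force: [-0.6, -0.9, 0.4]
width: 0.0175
finger_force: 2.6
```

>>> apply_moves(
  moves=[
    [[0,0,0,0,1],[0,0,0,0,1],[0,0,0,0,1],[0,0,0,0.5,1],[0,0,0,1,1],[0,0,0,1,1],[0,0,0,1,1]],
  ],
)

```text
time: 4.7
tool_pos: [0.4918, 0.0102, 0.3071]
ee_rot: [-3.14, 0.0, 2.01]
wrist_force: [-3.8, -2.7, 2.8]
width: 0.0156
finger_force: 30.0
```

>>> apply_moves(
  moves=[
    [[0,0,0,0.8,1],[0,0,0,1.6,1],[0,0,0,2.4,1],[0,0,0,3.2,1],[0,0,0,4,1],[0,0,0,4.8,1],[0,0,0,5.6,1],[0,0,0,6.4,1],[0,0,0,7.2,1],[0,0,0,7.9,1]],
  ],
)

```text
time: 5.95
tool_pos: [0.4924, 0.0101, 0.3071]
ee_rot: [3.14, -0.0, 0.628]
wrist_force: [-1.2, -3.4, 0.1]
width: 0.016
finger_force: 30.0
```

>>> apply_moves(
  moves=[
    [[0,0,0,0,1],[0,0,0,0,1],[0,0,0,0,1],[0,0,0,0,1]],
  ],
)

```text
time: 6.45
tool_pos: [0.4924, 0.0101, 0.3071]
ee_rot: [3.14, -0.0, 0.631]
wrist_force: [0.0, -5.8, -0.6]
width: 0.0157
finger_force: 30.0
```

Run:
```python
from m import *
s=snapshot("wrist"); save(s,"w2.png")
o=telemetry.get_obs(); print(o["time"],o["tool_pos"],np.degrees(o["ee_rot"]),o["wrist_force"],o["wrist_torque"])
try:
    print(meas(s,(.4918,.0095)))
except Exception as e: print(e)
```

```text
6.5 [0.49238955 0.01009659 0.30716185] [ 1.79896212e+02 -1.61254689e-02  3.61747499e+01] [ 0.54006302 -5.26796669 -1.22733382] [-1.01535835  0.06123277 -0.00867952]
{'marker': array([0.52723336, 0.03493131]), 'bar': ((500.2647399902344, 15.319332122802734), (49.49388122558594, 15.047163009643555), 36.27395248413086), 'ring': (array([0.48933508, 0.01895595]), np.float64(0.0271754766886862))}
```

View pics/w2.png

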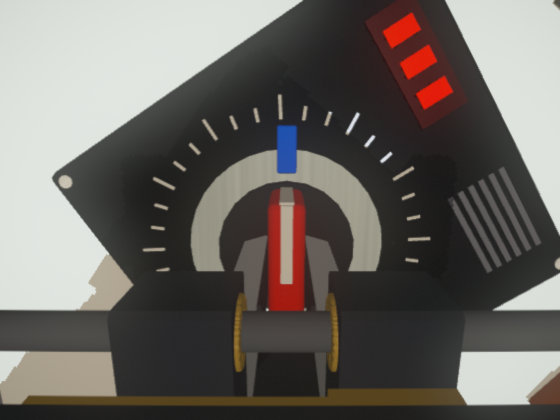

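The marker at (287,149) lies right ahead of the pointer stripe at (287,200). Next I open, rise and check.

>>> apply_moves(
  moves=[
    [[0,0,0,0,0.6],[0,0,0,0,0.4],[0,0,0,0,0],[0,0,0,0,0],[0,0,-0.5,0,0],[0,0,-1,0,0],[0,0,-1.5,0,0],[0,0,-1.95,0,0],[0,0,-1.95,0,0],[0,0,-1.95,0,0]],
  ],
)

```text
time: 7.75
tool_pos: [0.492, 0.0106, 0.4036]
ee_rot: [-3.141, 0.001, 0.63]
wrist_force: [-0.5, -0.0, -0.4]
width: 0.0939
finger_force: 0.0
```

Run:
```python
from m import *
s=snapshot("wrist"); save(s,"w3.png")
o=telemetry.get_obs(); print(o["time"],o["tool_pos"],np.degrees(o["ee_rot"]),o["width"])
m=meas(s,(.4918,.0095)); print(m)
for c in (np.array([.4918,.0095]),m["ring"][0]):
    d=m["marker"]-c; print("marker r,ang",np.hypot(*d),np.degrees(np.arctan2(d[1],d[0])))
# start button, both fixed cameras
for n in("scene","side"):
    t=snapshot(n); im=t["image"].astype(int); p=proj(t,[[.512,.35,.07]])[0]
    yy,xx=np.mgrid[:420,:560]
    g=(np.hypot(xx-p[0],yy-p[1])<18)&(im[...,1]>im[...,0]+30)&(im[...,1]>im[...,2]+20)
    v,u=np.nonzero(g); print(n,u.mean(),v.mean(),len(u),u.min(),u.max(),v.min(),v.max(),[world(t,[(u.mean(),v.mean())],z)[0,:2] for z in(.06,.07,.08)])
```

```text
7.8 [0.49189233 0.01055095 0.40320438] [-1.7990990e+02  1.0079919e-01  3.6123006e+01] 0.09423019048230516
{'marker': array([0.53423733, 0.03958597]), 'bar': ((493.20257568359375, 9.73271369934082), (64.99177551269531, 15.105290412902832), 35.77200698852539), 'ring': (array([0.49172149, 0.00909003]), np.float64(0.05203593014613418))}
marker r,ang 0.052020115388147506 35.33476338507155
marker r,ang 0.05232207272584757 35.651279966034835
scene 363.0916030534351 155.82442748091603 131 357 370 150 161 [array([0.50484788, 0.35300058]), array([0.51120687, 0.34935787]), array([0.51756585, 0.34571516])]
side 231.4102564102564 161.2051282051282 39 227 236 158 164 [array([0.50763105, 0.36418175]), array([0.50772951, 0.3503082 ]), array([0.50782797, 0.33643464])]
```

View pics/w3.png

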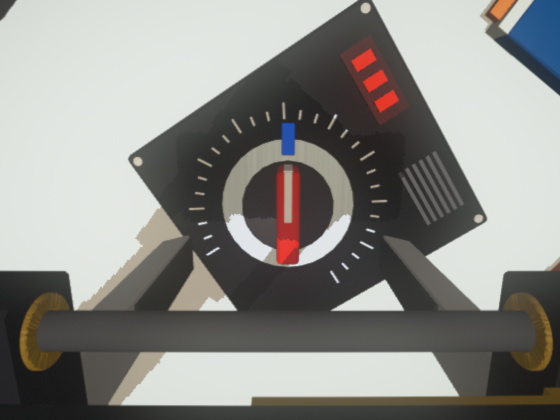

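The pointer is at 35.8° and the marker at about 35.5°, so they are aligned and the marker hasn't shifted. Now over to the button with closed fingers.

>>> apply_moves(
  moves=[
    [[0.6,-0.75,0,0,0.5],[1.25,-1.5,0,0,1],[1.9,-2.3,0,0,1],[2.5,-3.1,0,0,1],[3.1,-3.85,0,0,1],[3.7,-4.6,0,0,1],[4.29,-5.27,0,0,1],[4.29,-5.27,0,0,1],[4.29,-5.27,0,0,1],[4.29,-5.27,0,0,1]],
  ],
)

```text
time: 9.15
tool_pos: [0.5102, 0.3486, 0.4046]
ee_rot: [3.141, 0.0, 0.629]
wrist_force: [0.2, -0.6, 0.4]
width: 0.0006
finger_force: 0.0
```

Run:
```python
from m import *
s=snapshot("wrist"); save(s,"w4.png")
o=telemetry.get_obs(); print(o["time"],o["tool_pos"],np.degrees(o["ee_rot"]),o["width"],o["wrist_force"])
im=s["image"].astype(int)
g=((im[...,1]>im[...,0]+30)&(im[...,1]>im[...,2]+20)).astype(np.uint8)
n,l,st,c=cv2.connectedComponentsWithStats(g)
for i in range(1,n):
    if st[i,4]>100: print(st[i],c[i],[world(s,[c[i]],z)[0,:2] for z in(.06,.07,.08)],(lambda w:np.ptp(w,axis=0))(world(s,np.argwhere(l==i)[:,::-1],.07)))
```

```text
9.2 [0.51024489 0.34853066 0.40481331] [1.79980982e+02 1.55744120e-03 3.60186373e+01] 0.0007757648804283442 [ 0.29041388 -0.09953446 -0.08814835]
[ 399    0   80   65 4351] [437.72787865  28.73339462] [array([0.69235481, 0.33014334]), array([0.68837662, 0.33190201]), array([0.68439842, 0.33366067])] [5.92197410e-02 6.14152246e-02 1.11022302e-16]
[ 139   29   50   52 2019] [163.76275384  54.0094106 ] [array([0.54717095, 0.49741191]), array([0.54766657, 0.49401622]), array([0.54816219, 0.49062054])] [3.87532497e-02 3.86523703e-02 1.11022302e-16]
[ 258  175   45   45 1554] [279.64157014 197.22007722] [array([0.50618642, 0.35205814]), array([0.50794497, 0.35314151]), array([0.50970353, 0.35422487])] [0.03834209 0.03773113 0.        ]
```

View pics/w4.png

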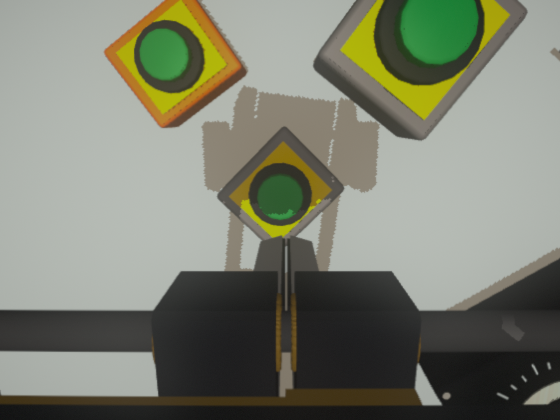

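The grey button is at (280,197), centred just ahead of the fingertips, with the orange and large look-alikes well clear. I'll descend.

>>> apply_moves(
  moves=[
    [[0,-0.08,0.6,0,1],[0,-0.08,1.2,0,1],[0,-0.08,1.8,0,1],[0,-0.08,2.3,0,1],[0,-0.08,2.4,0,1],[0,-0.08,2.4,0,1],[0,-0.08,2.4,0,1]],
  ],
)

```text
time: 10.07
tool_pos: [0.5082, 0.353, 0.2865]
ee_rot: [3.141, -0.003, 0.63]
wrist_force: [0.5, 0.1, 0.2]
width: 0.0003
finger_force: 0.0
```

>>> apply_moves(
  moves=[
    [[0,0,0.08,0,1],[0,0,0.16,0,1],[0,0,0.24,0,1],[0,0,0.24,0,1],[0,0,0.24,0,1]],
  ],
)

```text
time: 10.7
tool_pos: [0.5077, 0.353, 0.2726]
ee_rot: [3.141, 0.0, 0.63]
wrist_force: [0.6, 0.2, -0.1]
width: 0.0004
finger_force: 0.0
```

Tips are at z 0.0736 with no contact yet. I'll go on in small steps.

>>> apply_moves(
  moves=[
    [[0,0,0.04,0,1],[0,0,0.08,0,1],[0,0,0.08,0,1],[0,0,0.08,0,1]],
  ],
)

```text
time: 11.2
tool_pos: [0.5078, 0.3531, 0.2692]
ee_rot: [3.141, -0.001, 0.63]
wrist_force: [0.2, 1.2, 3.4]
width: 0.0003
finger_force: 1.3
```

>>> apply_moves(
  moves=[
    [[0,0,0.04,0,1],[0,0,0.06,0,1],[0,0,0.06,0,1],[0,0,0.06,0,1]],
  ],
)

```text
time: 11.7
tool_pos: [0.5078, 0.3531, 0.266]
ee_rot: [3.141, -0.001, 0.63]
wrist_force: [-0.1, 0.4, 4.1]
width: 0.0005
finger_force: 2.2
```

>>> apply_moves(
  moves=[
    [[0,0,0.03,0,1],[0,0,0.05,0,1],[0,0,0.05,0,1],[0,0,0.05,0,1]],
  ],
)

```text
time: 12.2
tool_pos: [0.5077, 0.353, 0.2654]
ee_rot: [3.141, -0.002, 0.63]
wrist_force: [-2.5, -2.5, 11.3]
width: 0.0002
finger_force: 5.6
```

>>> apply_moves(
  moves=[
    [[0,0,0.03,0,1],[0,0,0.05,0,1],[0,0,0.05,0,1],[0,0,0.05,0,1]],
  ],
)

```text
time: 12.7
tool_pos: [0.5076, 0.353, 0.2652]
ee_rot: [3.141, -0.003, 0.63]
wrist_force: [-5.8, -2.6, 19.0]
width: 0.0006
finger_force: 9.4
```

The force climbed to 19 N with no further travel, so the button is on its stop. I'll rise and check.

>>> apply_moves(
  moves=[
    [[0,0,-0.2,0,1],[0,0,-0.6,0,1],[0,0,-1.2,0,1],[0,0,-1.8,0,1],[0,0,-2.4,0,1],[0,0,-2.6,0,1],[0,0,-2.6,0,1],[0,0,-2.6,0,1],[0,0,-2.6,0,1],[0,0,-2.6,0,1]],
  ],
)

```text
time: 13.95
tool_pos: [0.5077, 0.353, 0.3897]
ee_rot: [-3.141, 0.002, 0.63]
wrist_force: [0.1, -0.1, -0.1]
width: 0.0006
finger_force: 0.0
```

Run:
```python
from h import *
import pickle
a=snapshot("side"); p=pickle.load(open("s0.pkl","rb"))["side"]
b=lambda s:cv2.resize(cv2.cvtColor(s["image"][120:300,180:310],cv2.COLOR_RGB2BGR),None,fx=3,fy=3,interpolation=cv2.INTER_CUBIC)
cv2.imwrite("pics/fin.png",np.hstack([b(p),b(a)]))
o=telemetry.get_obs(); print(o["time"],o["tool_pos"],o["wrist_force"])
```

```text
14.0 [0.50768337 0.35299247 0.38996438] [-0.91281498 -0.19388596 -0.69292431]
```

View pics/fin.png

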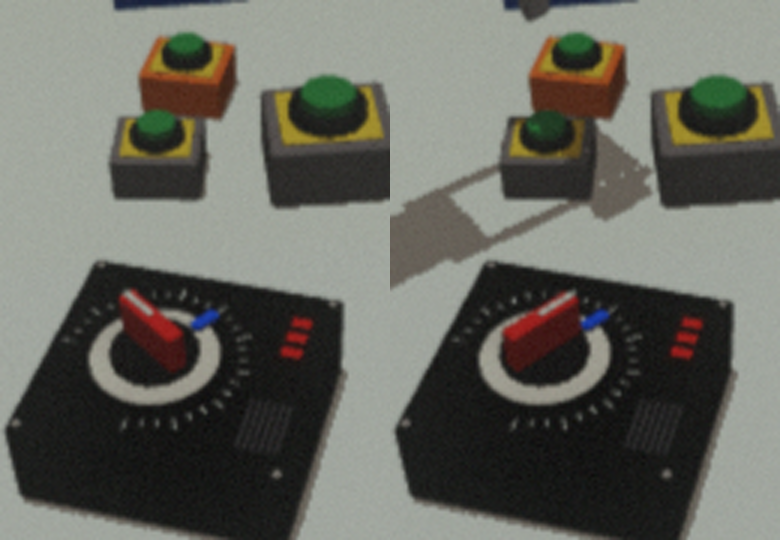

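The before/after picture shows the pointer at (575,297) aimed at the marker at (595,320). The marker hasn't moved, the button at (546,125) is up again, and the arm is clear.

```bash
python3 -c "
from bench import ticket
print(ticket.close_job())"
```

```text
the job is handed in; nothing more can be done
None
```

The job is handed in: the dial's pointer is on the blue marker (within about 0.5° by camera), the marker did not shift, and the small grey box's green button was pressed to its stop and sprang back; no verdict was shown.

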